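Re-park the rolling dessert tray

ROBOT

A 6-joint arm with a two-finger parallel gripper is mounted at the origin on the work surface. World frame = base frame: x ahead of the robot, y to its left, z up, the work surface at z = 0. Lengths are in m, angles in rad, forces in N, time in s.
With the tool pointing down it reaches from about 0.375 to 0.975 m from the base axis. Payload 3.8 kg.
Tool frame: the origin (TCP) lies between the finger pads; the fingertips stand 11 mm ahead of it and the grasp point (between the pads) lies 8 mm behind it; z points along the fingers, y is the line along which they close (so a half turn about z gives the same grasp; the last joint's range is limited). The gripper opens to 85 mm and grips with 20 to 120 N. Pads are 22 mm wide; open, the fingers measure 114 mm over their backs; the gripper's body (76 mm by 85 mm) begins 54 mm behind the grasp point. The pads swing forward as they close: fully open they stand 13 mm farther back than shut.
Start: joints at [-1.218, 0.264, 1.604, -0, 1.274, -0.037], TCP at [0.256, -0.624, 0.242] pointing down, gripper open.
Joint ranges: [-2.63, 2.63], [-0.94, 2.18], [0.31, 2.57], [-1.31, 4.45], [0, 2.66], [-2.55, 2.55]. Speed limits (rad/s): [2.57, 2.57, 3.14, 3.14, 3.14, 3.14].

INTERFACE

Orientations are given as a unit quaternion [w, x, y, z].
In Python, from bench import r gives the robot as it stands. The module is installed in compiled form; this text tells all that it offers.
- The arm moves only by the shell command python3 -m creep 'ROWS' [OPENING] [FORCE]. ROWS is JSON, a list of rows, each a list of 6 numbers: the shift along the tool's x, y, z in m, then the turn, a rotation vector about the tool's x, y, z in degrees. A call has exactly 8 rows; each row shifts and turns the commanded pose from where the row before left it, along the tool's axes as they then stand; what a row does not reach is not made up. A row lasts 1/10 s, in which the tool goes at most 50 mm and 8.59 degrees, less where a joint would pass 70% of its speed; a pose out of reach is approached as far as the arm can. A call with a gripper value outside its range is refused whole. OPENING is the opening in per cent of the stroke, from 0 (shut) to 100 (fully open), set as the call begins (- or left out, the last holds). The fingers move at their own pace and stop on an object; FORCE is the grip in N (left out, the last holds). Time passes only in rows, so rows that do not move let the fingers close, or fill a call up. It gives the time, the measured TCP pose, the force, the opening and the grip force at its end, in the units of the state.
- r.observe(): the state, without advancing time (a new reading comes with each control period).
- r.read_camera(name): name is "scene" or "top" or "wrist"; returns a dict with "img" (420x560x3 uint8, red, green, blue), "camera_matrix" (3x3 intrinsics, pixels), "k1" (the pictures are not rectified: a ray, as slopes to the right and down, at radius r is drawn at 1 + k1 r^2 times it, then the intrinsics apply), "cam_to_world" (4x4, takes a point from camera to world coordinates); the wrist camera has in their place "mount" (4x4, takes a point from camera to tool coordinates, whose origin is the TCP and whose axes are the flange's). Camera axes: x right, y up, looking along -z (the intrinsics and any distortion apply to the point x, -y, -z); pixel columns grow to the right and rows downward; lengths in m; the calibration is good to about 2 mm. A picture is of the moment at which its call begins: read the wrist's pose just before it. There is no depth.
- r.sign_off(): hands the job in; it is judged then, once.
Trained networks look in a picture, given as the dict that the camera call returned (one of the last four; its "shot" number tells which), for a name from the list of things; names that differ only in an ending like _2 or _b are one class to them, and where a whole thing is asked for, a point or a joint stands for the part that bears it (a point fixed in the world has none). Each returns a list of dicts, best first, with "conf" (0 to 1); they miss things now and then, are a little off and sometimes report something else, mostly with a low value. They report only what shows in the picture. A call takes as long as a camera call. They do not tell look-alikes from the thing itself.
- r.regions_of(thing, picture): "mask" (420x560 bool, what is visible of it) and "bbox" ([left, top, right, bottom] in pixels, round what is visible of it).
- r.mark_of(thing, picture): "pixel" ([row, column] in pixels: a listed point, or the origin of a listed thing).
The state is a dict: "time_s": time; "joint_pos": joint angles; "dq": joint speeds; "tau": joint torques, N m; "position": TCP position; "tcp_rot": TCP orientation; "wrist_force": force on the tool from outside, world axes, zero at the start; "torque": the same for the moment, N m; "grip_width": opening from 0.0 (shut) to 1.0 (fully open); "gripper_force": force on a finger pad.
Only numpy, scipy, OpenCV 4.12 (cv2) and the standard library are available. Lean on these libraries where they do the work, as an engineer would, in place of code of your own. Each camera call takes 0.05 s, during which the arm holds its last target. There are 200 camera calls.

TASK

The rolling dessert tray is braked at the right-hand end of its runner. Flick its red brake lever up, roll the tray slowly to the left, and push the lever down again where its pawl drops into the parking notch, so that the lever lies fully down and the tray is locked. Feel for the notch gently, never forcing the pawl against the rail; do not upset the plate and the cup on the tray, and leave everything else on the sideboard alone.

Things in the scene. Friction and masses are not known exactly. Their poses are not given: they have to be found in the camera images.
- runner: Fixed sage-green runner board, 310 mm deep (x) by 600 mm long (y) by 12 mm thick; it spans x -200 to +110 mm and y -300 to +300 mm from its origin, which lies on the sideboard top. Its x points away from the robot; the tray rolls exactly along its +y (to the robot's left at yaw 0).
- rail_line (a point): Fixed point of the runner, 178 mm in front of its origin and 36 mm up, on the aluminium catch rail's top (30 mm wide). Rail and notch (a slot 20 mm wide, 24 mm deep) sit elsewhere along y each time, in no reading: the pawl meets the notch's middle at 165 to 235 mm of tray travel. The top is unbroken 110 mm before and 165 mm after it. Pushed along y, the rail gives 1 mm per 3 N, up to 6 mm.
- tray (a joint): Travel of the tray along the runner's +y, m: 0 at the right-hand end, 0.27 at the left-hand stop. Starts at 0 to 0.03, in the bay right of the rail's end, where there is no rail under the pawl and the lever is down. Rolls with about 1.5 N of drag and stays where it is left.
- tray_floor (a point): Middle of the upper face of the wooden tray's floor (tray 220 mm by 240 mm; rim 12 mm high above this floor); moves with the tray.
- lever (a joint): Angle of the red brake lever, rad: 0 = fully down (level, pointing at the robot), grows as its front end rises, 1.1 = fully up. Stiff hinge (0.2 N m friction): it stays at any angle it is left at. With the pawl resting on the rail top unpressed it stands at about 0.23; it reaches 0 only where the pawl has room below it.
- lever_hinge (a point): Middle of the lever's hinge axis, which lies along the runner's y, 120 mm in front of the tray's middle and 55 mm above the sideboard.
- lever_bar (a point): Middle of the lever's round red cross bar, 12 mm thick, 88 mm long along the runner's y, with a 10 mm thick arm at each end; 125 mm from the hinge axis, so 55 mm above the sideboard when down, in front of the runner board, free to be pinched from above between the arms (it may turn in the fingers) or pressed.
- pawl: Dark steel spring pawl, 10 mm (x) by 12 mm (y), pointing down from mid-lever, 55 mm from the hinge axis. Origin: middle of its lower end, 31 mm below the lever's plane (lever down: 12 mm below the rail top). It yields up to 8 mm upward against 2.4 N plus 1.2 N per mm, then is solid. Never press it against anything with over 20 N (on the rail: about 9 N down at the bar).
- cake_plate: Loose white porcelain plate, 140 mm across, 18 mm high, on the tray. Origin: centre of its underside.
- dessert_cup: Loose glass cup, 60 mm across, 60 mm high, on the tray. Origin: centre of its underside.
- container: Bystander: yellow flip-top plastic container, 79 x 114 x 76 mm. Origin: centre of its underside.
- mould: Bystander: wooden mould with a star, 100 x 100 x 25 mm with an 80 mm handle. Origin: under the middle of the square.
- tin: Bystander: small steel twist-lock tin with a blue lid, 68 mm across, 60 mm high. Origin: centre of its underside.
- tongs: Bystander: steel tongs lying flat, about 220 mm long, up to 66 mm wide. Origin: under their middle.
- spoon: Bystander: serving spoon lying flat, about 200 mm long. Origin: under its middle.
There are look-alikes about, which are no part of the job. Leave any pink look-alike of the cake_plate alone. What is shaped like the dessert_cup but orange is not meant.

How it is judged:
On the way, in this order (a step that is already met when the one before it is completed fails the run):
1. the lever is flicked up off the bay (above 0.3 rad) with the tray still in its bay (value of joint lever above 0.3 rad and value of joint tray below 0.1 m), for 0.1 s.
2. the tray is rolled left to a travel of more than 0.12 m (value of joint tray above 0.12 m), for 0.1 s.
3. the lever is pushed fully down (below 0.06 rad), its pawl in the parking notch (value of joint lever below 0.06 rad and value of joint tray above 0.15 m), for 0.2 s.
At the end, for the whole second after the job is handed in: The lever is fully down (within 0.06 rad) with the tray parked in the notch (travel over 0.15 m) and at rest; plate and cup stand upright (within 0.1 rad) on the tray (all of step 3 and velocity of joint tray between -0.01 and 0.01 m/s and angle between each of cake_plate, dessert_cup's own z axis and vertical below 0.1 rad and z of each of cake_plate, dessert_cup in the frame of tray_floor above -0.004 m and horizontal distance between each of cake_plate, dessert_cup and tray_floor below 0.135 m); the robot touches nothing.
It fails at once if the pawl is pressed with more than 20 N (contact force between pawl and anything else above 20 N).
It fails at once if the tray rolls faster than 0.3 m/s (velocity of joint tray above 0.3 m/s or velocity of joint tray below -0.3 m/s).
It fails at once if the plate or the cup is tipped by more than 0.4 rad (angle between any of cake_plate, dessert_cup's own z axis and vertical above 0.4 rad).
It fails at once if another thing on the sideboard is moved by more than 25 mm (distance of any of container, mould, tin, tongs, spoon from where it was at the start of the episode above 0.025 m).
It also fails if it takes over 64 s, if anything falls off the work surface, if the arm or the gripper's body presses on something with over 40 N, if the wrist force passes 120 N, or if a joint passes its speed limit or range.

## Working session

There is one attempt and no reset: what is moved stays moved. The work goes in short steps, Python scripts to look and compute and a shell command to move; the robot and the scene stay as the last step left them, time stands still between calls to the robot, and variables do not carry over. Pictures are saved under pics/ and viewed, at most 10 in all, crops included, and the job is handed in when it is done.

```bash
mkdir -p pics
cat > h.py <<'E'
import numpy as np, cv2
from bench import r
from scipy.spatial.transform import Rotation as R
def ray(p,row,col,T=None):
    K=np.array(p["camera_matrix"]);k1=p["k1"]
    d=np.array([(col-K[0,2])/K[0,0],(row-K[1,2])/K[1,1]]);u=d.copy()
    for _ in range(20): u=d/(1+k1*(u@u))
    T=np.array(p["cam_to_world"]) if T is None else T
    v=T[:3,:3]@np.array([u[0],-u[1],-1]); return T[:3,3],v
def atz(p,px,z,T=None):
    o,v=ray(p,px[0],px[1],T); return o+v*(z-o[2])/v[2]
def tri(obs):
    A=np.zeros((3,3));b=np.zeros(3)
    for o,v in obs:
        v=v/np.linalg.norm(v);P=np.eye(3)-np.outer(v,v);A+=P;b+=P@o
    return np.linalg.solve(A,b)
def wristT(s,p):
    w=s["tcp_rot"];T=np.eye(4);T[:3,:3]=R.from_quat([w[1],w[2],w[3],w[0]]).as_matrix();T[:3,3]=s["position"]
    return T@np.array(p["mount"])
E
cat > a.py <<'E'
from h import *
s=r.observe();print(s["time_s"],s["position"],s["tcp_rot"],s["wrist_force"])
ps={n:r.read_camera(n) for n in("scene","top")}
cv2.imwrite("pics/both.png",cv2.resize(np.hstack([ps[n]["img"] for n in ps])[:,:,::-1],(800,300)))
for n in ps: cv2.imwrite(f"pics/{n}.png",ps[n]["img"][:,:,::-1])
Z=dict(lever_bar=.055,lever_hinge=.055,tray_floor=None,rail_line=.036,runner=0,cake_plate=.03,dessert_cup=.03,container=0,mould=0,tin=0,tongs=0,spoon=0)
for t,z in Z.items():
    for n in ps:
        for m in r.mark_of(t,ps[n])[:2]:
            print(t,n,np.round(m["pixel"]),round(m["conf"],2),np.round(atz(ps[n],m["pixel"],.03 if z is None else z),3))
E
python3 a.py
```

```text
0.0 [ 0.25626945 -0.62371281  0.24094726] [-1.09116849e-03  9.81057966e-01  1.93711231e-01 -1.89757638e-04] [-0.17631709  0.27916221 -0.52629713]
lever_bar scene [225. 231.] 0.97 [ 0.474 -0.101  0.055]
lever_bar top [232. 335.] 0.83 [ 0.471 -0.116  0.055]
lever_bar top [282. 189.] 0.74 [0.316 0.358 0.055]
lever_hinge scene [247. 259.] 0.61 [ 0.605 -0.116  0.055]
lever_hinge top [193. 337.] 0.62 [ 0.597 -0.126  0.055]
tray_floor scene [271. 288.] 0.86 [ 0.718 -0.117  0.03 ]
tray_floor scene [275. 271.] 0.66 [ 0.69  -0.161  0.03 ]
tray_floor top [156. 338.] 0.81 [ 0.726 -0.137  0.03 ]
rail_line scene [222. 272.] 0.78 [0.55  0.012 0.036]
rail_line top [209. 298.] 0.56 [0.551 0.    0.036]
rail_line top [164. 345.] 0.52 [ 0.699 -0.156  0.036]
runner scene [261. 313.] 0.62 [ 0.735 -0.015 -0.   ]
runner top [156. 302.] 0.57 [ 0.737 -0.018  0.   ]
cake_plate scene [273. 270.] 0.76 [ 0.685 -0.158  0.03 ]
cake_plate scene [354. 213.] 0.7 [ 0.747 -0.442  0.03 ]
cake_plate top [152. 426.] 0.96 [ 0.737 -0.433  0.03 ]
cake_plate top [165. 348.] 0.93 [ 0.697 -0.167  0.03 ]
dessert_cup scene [274. 3
[... 194 characters left out ...]
 0.03 ]
container scene [170. 354.] 0.78 [0.565 0.501 0.   ]
container scene [261. 312.] 0.58 [ 0.733 -0.017  0.   ]
container top [208. 160.] 0.95 [0.566 0.471 0.   ]
mould scene [329. 169.] 0.71 [ 0.591 -0.456  0.   ]
mould top [203. 426.] 0.71 [ 0.569 -0.433  0.   ]
tin scene [154. 334.] 0.84 [0.439 0.55  0.   ]
tin scene [274. 309.] 0.32 [ 0.758 -0.064  0.   ]
tin top [243. 141.] 0.9 [0.449 0.533 0.   ]
tin top [201. 430.] 0.52 [ 0.574 -0.446  0.   ]
tongs scene [163. 288.] 0.8 [0.333 0.369 0.   ]
tongs top [279. 192.] 0.65 [0.325 0.358 0.   ]
spoon scene [268. 122.] 0.64 [ 0.317 -0.41   0.   ]
spoon top [281. 421.] 0.8 [ 0.308 -0.404  0.   ]
spoon top [249. 139.] 0.3 [0.428 0.539 0.   ]
```

View pics/top.png

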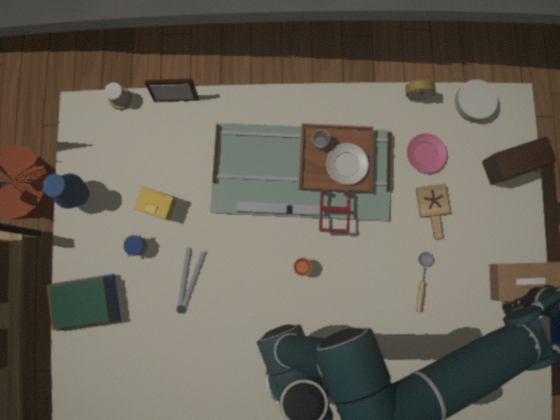

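View pics/scene.png

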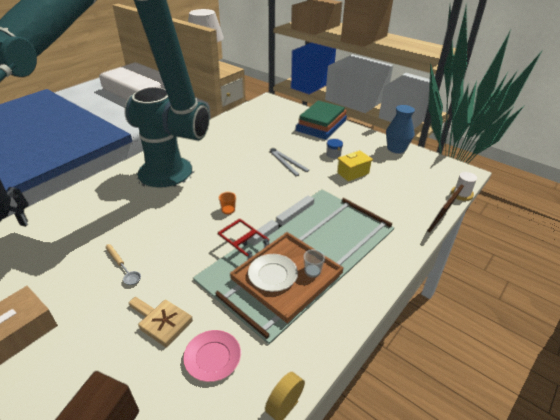

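Run:
```python
from h import *
im={n:cv2.imread(f"pics/{n}.png") for n in("top","scene")}
a=cv2.resize(im["top"][170:260,270:390],(480,360),interpolation=2);b=cv2.resize(im["scene"][185:285,190:310],(320,267),interpolation=2)
b=cv2.copyMakeBorder(b,0,93,0,0,0);cv2.imwrite("pics/crop.png",np.hstack([a,b]))
ps={n:r.read_camera(n) for n in("scene","top")}
for n in ps:
  g=r.regions_of("lever_bar",ps[n])
  for x in g: print(n,x["bbox"],x["conf"])
# red blob edges in top
for n in ps:
  i=ps[n]["img"].astype(int);m=(i[...,0]>120)&(i[...,1]<70)&(i[...,2]<70)
  nn,l,st,c=cv2.connectedComponentsWithStats(m.astype(np.uint8));print(n,[list(s) for s in st[1:] if s[4]>20])
# runner orientation from green mask, top
i=cv2.cvtColor(ps["top"]["img"],cv2.COLOR_RGB2HSV);print(i[130,260],i[180,240])
```

```text
scene [218.3, 217.1, 260.7, 252.8] 0.9
top [320.0, 206.1, 352.4, 233.2] 0.7
scene [[np.int32(219), np.int32(220), np.int32(48), np.int32(35), np.int32(183)]]
top []
[ 60  23 122] [ 63  24 125]
```

The top picture shows the tray (338,157) with plate (347,163) and cup (320,138), the red lever bar at (335,232), and the rail with a dark notch near (290,209). Could be mistaken: bar (335,232) vs the red hinge cross part (335,209); white plate vs pink plate (427,153); glass cup vs orange cup (302,267), which stands near the bar's path. I choose the red bar at (335,232); the crop checks it.

View pics/crop.png

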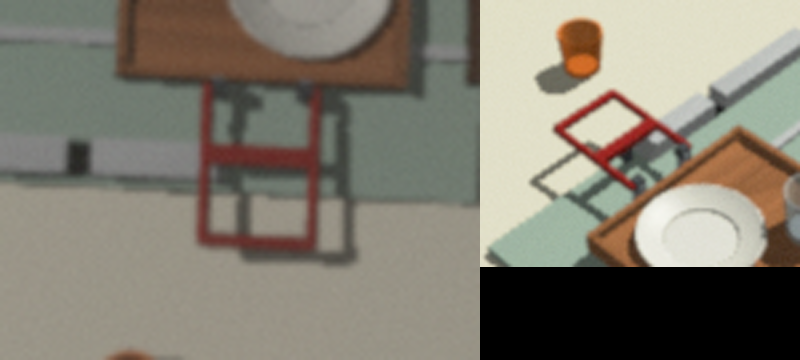

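Run:
```python
from h import *
p=r.read_camera("top");hsv=cv2.cvtColor(p["img"],cv2.COLOR_RGB2HSV)
m=cv2.inRange(hsv,(48,15,60),(80,80,200));n,l,st,c=cv2.connectedComponentsWithStats(m)
k=1+np.argmax(st[1:,4]);print(st[k])
ys,xs=np.nonzero(cv2.morphologyEx((l==k).astype(np.uint8),cv2.MORPH_CLOSE,np.ones((3,3))))
W=np.array([atz(p,(y,x),.012)[:2] for y,x in zip(ys,xs)],np.float32)
print(cv2.minAreaRect(W))
lo=[W[(abs(W[:,1]-y)<.01)][:,0].min() for y in np.arange(-.24,.22,.04)]
q=np.polyfit(np.arange(-.24,.22,.04),lo,1);print("yaw from near edge",-np.degrees(np.arctan(q[0])),lo)
for y in (208,209,210):
  for x in(286,290,293):print((y,x),np.round(atz(p,(y,x),.036),3))
for n_,px in dict(barL=(232,320),barR=(232,349)).items():print(n_,np.round(atz(p,px,.055),3))
# dark notch and red in HSV
print(hsv[202:214,290].tolist()); print(p["img"][209,230:325].sum(1).tolist())
print(p["img"][232,314:356].tolist())
```

```text
[ 217  134   83   43 3119]
((0.7382597923278809, 0.13226303458213806), (0.27433669567108154, 0.13735932111740112), 86.14330291748047)Traceback (most recent call last):
  File "<stdin>", line 8, in <module>
    return umr_minimum(a, axis, None, out, keepdims, initial, where)
ValueError: zero-size array to reduction operation minimum which has no identity
```

The crop confirms the red bar: px (320..348, 231) in top. The notch is at about (289.5, 209.5), and the orange cup lies at least 40 mm nearer the robot. Now the yaw and the distances.

Run:
```python
from h import *
p=r.read_camera("top");q=r.read_camera("scene");img=p["img"].astype(int);hsv=cv2.cvtColor(p["img"],cv2.COLOR_RGB2HSV)
def rect(m,z,nm):
  ys,xs=np.nonzero(m);W=np.array([atz(p,(y,x),z)[:2] for y,x in zip(ys,xs)],np.float32);print(nm,len(ys),[np.round(v,3) for v in cv2.minAreaRect(W)])
for t,z in(("tray",.045),("runner",.012),("lever_bar",.055)):
  g=r.regions_of(t,p)
  for x in g[:1]: print(t,x["conf"],x["bbox"]);rect(x["mask"],z,t)
# bright rail pixels / red mask
m=np.zeros(img.shape[:2],bool);sub=np.s_[195:240,310:360];m[sub]=((img[...,0]-img[...,1])>50)[sub]&((img[...,0]-img[...,2])>45)[sub]
ys,xs=np.nonzero(m);print("red",xs.min(),xs.max(),ys.min(),ys.max());rect(m&(np.arange(420)[:,None]>203),.055,"lever")
# notch: darkest centroid
b=img.sum(2).astype(float);s=b[203:216,282:298];w=np.clip(220-s,0,None);yy,xx=np.mgrid[203:216,282:298]
n=((w*yy).sum()/w.sum(),(w*xx).sum()/w.sum());print("notch px",n,np.round(atz(p,n,.036),3),np.round(atz(p,n,.026),3))
# near edge of rail: per column brightest-run
```

```text
tray 0.75 [300.5, 122.2, 371.3, 228.2]
tray 3653 [array([ 0.652, -0.123]), array([0.239, 0.362]), np.float64(86.22)]
runner 0.63 [299.8, 121.3, 372.8, 232.6]
runner 3474 [array([ 0.659, -0.128]), array([0.247, 0.366]), np.float64(86.477)]
lever_bar 0.93 [320.4, 193.8, 350.5, 234.5]
lever_bar 458 [array([ 0.535, -0.117]), array([0.098, 0.13 ]), np.float64(86.523)]
red 320 348 196 230
lever 105 [array([ 0.518, -0.115]), array([0.09 , 0.083]), np.float64(85.464)]
notch px (np.float64(209.39013933547696), np.float64(289.01464808860305)) [0.549 0.031 0.036] [0.55  0.031 0.026]
```

```bash
python3 -m creep '[[0.033,-0.033,0,0,0,0],[0.033,-0.033,0,0,0,0],[0.033,-0.033,0,0,0,0],[0.033,-0.033,0,0,0,0],[0.033,-0.033,0,0,0,0],[0.033,-0.033,0,0,0,0],[0.033,-0.033,0,0,0,0],[0.033,-0.033,0,0,0,0]]' 50
python3 -m creep '[[0,0,0,0,0,-8],[0,0,0,0,0,-8],[0,0,0,0,0,-8],[0,0,0,0,0,-8],[0,0,0,0,0,-8],[0,0,0,0,0,-8],[0,0,0,0,0,-8],[0,0,0,0,0,-8]]'
cat > w.py <<'E'
from h import *
import sys
s=r.observe();p=r.read_camera("wrist");T=wristT(s,p);M=R.from_quat(np.roll(s["tcp_rot"],-1)).as_matrix()
print(s["time_s"],np.round(s["position"],4),"\n",np.round(M,3),s["wrist_force"],s["grip_width"])
cv2.imwrite(f"pics/{sys.argv[1]}.png",p["img"][:,:,::-1])
for t,z in(("lever_bar",.055),("lever_hinge",.055),("rail_line",.036),("pawl",.03),("tray_floor",.03)):
  for m in r.mark_of(t,p)[:2]: print(t,np.round(m["pixel"]),round(m["conf"],2),np.round(atz(p,m["pixel"],z,T),4))
E
python3 w.py w1
```

```text
time_s: 2.6
position: [0.4008, -0.2782, 0.2426]
tcp_rot: [0.0, 0.981, 0.193, 0.0]
wrist_force: [0.4, -0.3, 0.1]
grip_width: 0.5
gripper_force: 0.0
time_s: 3.4
position: [0.4004, -0.2798, 0.2424]
tcp_rot: [0.0, 0.727, 0.686, 0.0]
wrist_force: [0.8, 0.2, 0.7]
grip_width: 0.498
gripper_force: 0.0
3.4 [ 0.4004 -0.2798  0.2424] 
 [[ 0.058  0.998  0.   ]
 [ 0.998 -0.058 -0.   ]
 [-0.     0.    -1.   ]] [0.8359213  0.16266957 0.71683739] 0.498075789576097
```

View pics/w1.png

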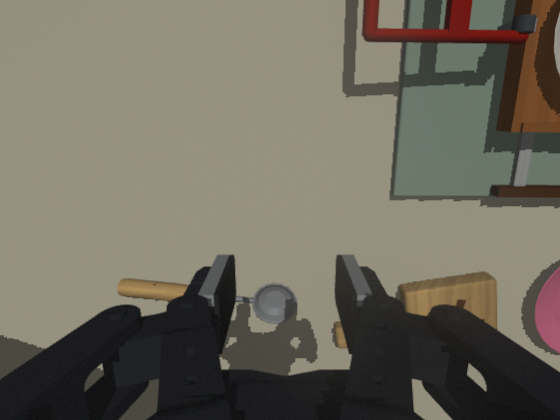

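The wrist view shows the right end of the lever, with the bar corner at px (370,35), the runner's near corner at (395,198), and spoon and mould below. I move closer to see the whole bar.

```bash
python3 -m creep '[[0.02,0.02,0,0,0,0],[0.02,0.02,0,0,0,0],[0.02,0.02,0,0,0,0],[0.02,0.01,0,0,0,0],[0,0,0,0,0,0],[0,0,0,0,0,0],[0,0,0,0,0,0],[0,0,0,0,0,0]]'
python3 w.py w2
```

```text
time_s: 4.5
position: [0.4749, -0.2052, 0.2423]
tcp_rot: [0.0, 0.73, 0.684, -0.0]
wrist_force: [-0.4, 0.1, 0.6]
grip_width: 0.496
gripper_force: 0.0
4.5 [ 0.4749 -0.2052  0.2423] 
 [[ 0.065  0.998 -0.   ]
 [ 0.998 -0.065 -0.   ]
 [-0.    -0.    -1.   ]] [-0.39129458  0.09580239  0.64208314] 0.4959957250826219
lever_bar [ 83. 279.] 0.66 [ 0.4753 -0.1139  0.055 ]
lever_hinge [ 80. 428.] 0.96 [ 0.6003 -0.1196  0.055 ]
lever_hinge [ 79. 279.] 0.2 [ 0.4762 -0.111   0.055 ]
pawl [ 82. 355.] 0.52 [ 0.5442 -0.1162  0.03  ]
```

View pics/w2.png

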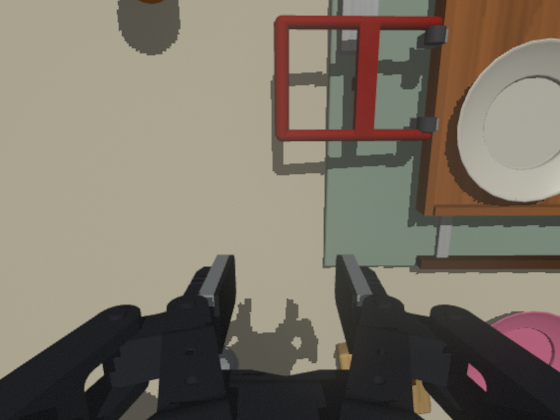

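The bar is vertical in the picture at column 282, its arms at rows 22 and 135, so its middle is at (78,282). The pawl is under the cross web at column 368. The runner's front edge runs from (333,0) to (325,265).

Run:
```python
from h import *
s=r.observe();p=r.read_camera("wrist");T=wristT(s,p);i=p["img"].astype(int)
red=(i[...,0]-i[...,1]>60)&(i[...,0]-i[...,2]>50)
ys=np.arange(35,122,4);c=[np.nonzero(red[y,265:310])[0].mean()+265 for y in ys]
W=np.array([atz(p,(y,x),.055,T) for y,x in zip(ys,c)]);k=np.polyfit(W[:,1],W[:,0],1);print("bar dx/dy",k[0],W.mean(0))
for col in(320,340):
  y=np.nonzero(red[:150,col])[0];print(col,y.min(),y.max(),atz(p,((y.min()+y.max())/2,col),.055,T))
g=[]
for y in range(150,260,5):
  d=np.diff(cv2.GaussianBlur(p["img"],(1,5),0)[y,310:350].astype(int)[:,0]);x=310+np.argmin(d)+.5;g.append(atz(p,(y,x),.012,T))
for y in range(5,20,5):
  pass
g=np.array(g);print("edge dx/dy",np.polyfit(g[:,1],g[:,0],1),np.round(g[::5],3))
```

```text
bar dx/dy 0.06483182548162153 [ 0.47792691 -0.10928398  0.055     ]
320 17 137 [ 0.51038697 -0.11103918  0.055     ]
340 17 137 [ 0.52705512 -0.11211928  0.055     ]
edge dx/dy [0.05657286 0.52668856] [[ 0.516 -0.176  0.012]
 [ 0.516 -0.202  0.012]
 [ 0.514 -0.228  0.012]
 [ 0.513 -0.255  0.012]
 [ 0.51  -0.283  0.012]]
```

```bash
python3 -m creep '[[0.024,-0.001,0.01,0,0,0],[0.024,-0.001,0.01,0,0,0],[0.024,-0.001,0.01,0,0,0],[0.024,-0.001,0.01,0,0,0],[0,0,0.03,0,0,0],[0,0,0.03,0,0,0],[0,0,0.03,0,0,0],[0,0,0.03,0,0,0]]'
python3 -m creep '[[0,0,0.006,0,0,0],[0,0,0.006,0,0,0],[0,0,0.006,0,0,0],[0,0,0.006,0,0,0],[0,0,0.006,0,0,0],[0,0,0.004,0,0,0],[0,0,0,0,0,0],[0,0,0,0,0,0]]'
python3 -c "
from h import *;print(r.observe()['position'])"
```

```text
time_s: 5.65
position: [0.4777, -0.1083, 0.0815]
tcp_rot: [0.0, 0.729, 0.684, 0.0]
wrist_force: [0.8, -0.9, -0.4]
grip_width: 0.502
gripper_force: 0.0
time_s: 6.45
position: [0.4776, -0.1084, 0.0484]
tcp_rot: [0.0, 0.729, 0.684, 0.0]
wrist_force: [-0.2, -0.1, -0.5]
grip_width: 0.498
gripper_force: 0.0
[ 0.4775515  -0.10844628  0.04835685]
```

```bash
python3 -m creep '[[0,0,0,0,0,0],[0,0,0,0,0,0],[0,0,0,0,0,0],[0,0,0,0,0,0],[0,0,0,0,0,0],[0,0,0,0,0,0],[0,0,0,0,0,0],[0,0,0,0,0,0]]' 0 30
python3 -c "
from h import *;print(r.observe()['position'])"
```

```text
time_s: 7.25
position: [0.478, -0.1085, 0.0486]
tcp_rot: [0.0, 0.729, 0.684, 0.0]
wrist_force: [2.1, 0.4, 0.3]
grip_width: 0.129
gripper_force: 29.3
[ 0.47801579 -0.10851068  0.04856297]
```

```bash
python3 -m creep '[[0,0,-0.007,0,0,0],[0,0.0006,-0.007,0,0,0],[0,0.001,-0.007,0,0,0],[0,0.0014,-0.007,0,0,0],[0,0.0017,-0.007,0,0,0],[0,0.0021,-0.007,0,0,0],[0,0.0025,-0.006,0,0,0],[0,0.0029,-0.006,0,0,0]]'
python3 w.py w3 | head -1
```

```text
time_s: 8.05
position: [0.4912, -0.1094, 0.1021]
tcp_rot: [0.001, 0.729, 0.684, 0.001]
wrist_force: [9.4, -0.6, -8.8]
grip_width: 0.126
gripper_force: 29.1
8.05 [ 0.4912 -0.1094  0.1021]
```

```bash
python3 -m creep '[[0,0.001,0,0,0,0],[0.002,0,0,0,0,0],[0.004,0,0,0,0,0],[0.006,0,0,0,0,0],[0.008,0,0,0,0,0],[0.009,0,0,0,0,0],[0.009,0,0,0,0,0],[0.009,0,0,0,0,0]]'
python3 -m creep '[[0.009,0,0,0,0,0],[0.009,0,0,0,0,0],[0.008,0,0,0,0,0],[0.006,0,0,0,0,0],[0.004,0,0,0,0,0],[0.002,0,0,0,0,0],[0,0,0,0,0,0],[0,0,0,0,0,0]]'
python3 w.py w4
python3 - <<'E'
from h import *
p=r.read_camera("top")
cv2.imwrite("pics/t4.png",p["img"][:,:,::-1])
a=cv2.imread("pics/w4.png");b=cv2.resize(p["img"][110:250,200:400,::-1],(560,392));cv2.imwrite("pics/c4.png",cv2.resize(np.hstack([a[:392],b]),(800,280)))
E
```

```text
time_s: 9.15
position: [0.4943, -0.0625, 0.1022]
tcp_rot: [0.001, 0.729, 0.684, 0.0]
wrist_force: [5.6, -2.0, -3.4]
grip_width: 0.126
gripper_force: 29.6
time_s: 9.95
position: [0.4967, -0.0243, 0.1022]
tcp_rot: [0.0, 0.729, 0.684, 0.001]
wrist_force: [5.5, 0.3, -2.9]
grip_width: 0.126
gripper_force: 29.7
9.95 [ 0.4967 -0.0243  0.1022] 
 [[ 0.064  0.998  0.001]
 [ 0.998 -0.064  0.   ]
 [ 0.     0.001 -1.   ]] [ 5.46902044  0.25994758 -2.90810165] 0.12555594072870044
lever_bar [310. 282.] 0.62 [ 0.4921 -0.0629  0.055 ]
lever_hinge [254. 495.] 0.83 [ 0.6082 -0.0367  0.055 ]
pawl [248. 373.] 0.97 [ 0.5489 -0.0393  0.03  ]
```

View pics/c4.png

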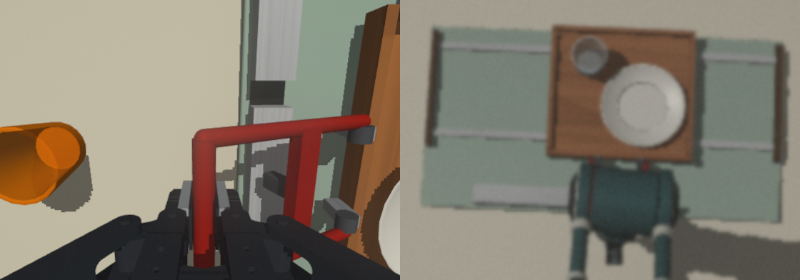

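The wrist picture shows the notch as a dark gap in the rail at about (129,373) full-scale pixels, ahead of the pawl (248,373). I measure its edges.

```bash
cat > n.py <<'E'
from h import *
s=r.observe();p=r.read_camera("wrist");T=wristT(s,p);i=p["img"].astype(int).sum(2)
u=np.array([.063,.998,0]);t=np.array(s["position"])
print(s["time_s"],"tcp u",t@u,"f",np.round(s["wrist_force"],1))
for c in (360,372,384,392):
  col=i[:230,c];d=np.diff(col);e=[k for k in range(5,225) if abs(d[k])>60]
  print(c,[(k,int(d[k]),round(float((atz(p,(k+1,c),.036,T)-t)@u),4)) for k in e])
i2=p["img"].astype(int);red=(i2[...,0]-i2[...,1]>60)&(i2[...,0]-i2[...,2]>50)
E
python3 n.py
```

```text
10.3 tcp u 0.0070614957807697346 f [ 5.5  0.8 -2.9]
360 [(111, -100, 0.0677), (112, -150, 0.0672), (113, -66, 0.0667), (146, 124, 0.0493), (172, -114, 0.0351), (173, -132, 0.0345), (198, 213, 0.0203), (199, 76, 0.0197), (210, -109, 0.0132), (211, -109, 0.0126)]
372 [(111, -94, 0.0677), (112, -147, 0.0672), (113, -64, 0.0667), (145, 62, 0.0499), (146, 100, 0.0493), (171, -119, 0.0356), (172, -116, 0.0351), (196, 167, 0.0214), (197, 121, 0.0208), (209, -113, 0.0138), (210, -106, 0.0132)]
384 [(111, -100, 0.0677), (112, -159, 0.0672), (113, -65, 0.0667), (145, 61, 0.0499), (146, 99, 0.0493), (170, -129, 0.0362), (171, -91, 0.0356), (194, 66, 0.0226), (195, 179, 0.022), (196, 66, 0.0214), (204, -110, 0.0167), (205, -111, 0.0161)]
392 [(111, -92, 0.0677), (112, -150, 0.0672), (113, -68, 0.0667), (145, 63, 0.0499), (146, 101, 0.0493), (169, -124, 0.0367), (170, -138, 0.0362), (193, 95, 0.0231), (194, 166, 0.0225), (200, -113, 0.0191), (201, -103, 0.0185)]
```

```bash
python3 -m creep '[[0.002,0,0,0,0,0],[0.004,0,0,0,0,0],[0.006,0,0,0,0,0],[0.006,0,0,0,0,0],[0.006,0,0,0,0,0],[0.004,0,0,0,0,0],[0.002,0,0,0,0,0],[0,0,0,0,0,0]]'
python3 w.py w5;sed -i 's/(360,372,384,392)/(366,378,390)/;s/:230,c/:300,c/;s/range(5,225)/range(60,295)/' n.py;python3 n.py
```

```text
time_s: 11.15
position: [0.4986, 0.0056, 0.1022]
tcp_rot: [0.001, 0.729, 0.684, 0.0]
wrist_force: [5.8, 0.1, -3.6]
grip_width: 0.126
gripper_force: 29.7
11.15 [0.4986 0.0056 0.1022] 
 [[ 0.064  0.998  0.001]
 [ 0.998 -0.064 -0.   ]
 [-0.     0.001 -1.   ]] [ 5.7675708   0.0707043  -3.61404263] 0.12621166229075598
lever_bar [306. 284.] 0.57 [ 0.4953 -0.0304  0.055 ]
lever_hinge [252. 496.] 0.63 [ 0.6103 -0.0059  0.055 ]
rail_line [242. 374.] 0.91 [ 0.5501 -0.0033  0.036 ]
pawl [249. 376.] 0.82 [ 0.5524 -0.0102  0.03  ]
11.45 tcp u 0.037003527779276554 f [ 4.4  1.  -4. ]
366 [(167, -96, 0.0379), (168, -151, 0.0373), (169, -73, 0.0367), (197, 141, 0.0208), (209, -108, 0.0138), (210, -99, 0.0132), (228, 147, 0.0024), (229, 68, 0.0018), (247, -110, -0.0093), (248, -102, -0.01)]
378 [(167, -97, 0.0378), (168, -155, 0.0373), (169, -61, 0.0367), (196, 105, 0.0214), (204, -96, 0.0167), (205, -104, 0.0161)]
390 [(167, -97, 0.0378), (168, -149, 0.0373), (194, 138, 0.0225), (201, -72, 0.0185)]
```

View pics/w5.png

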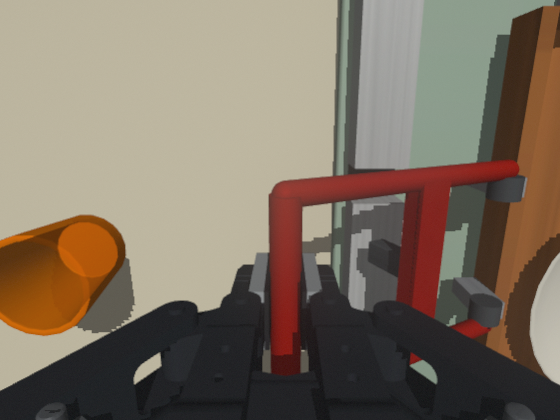

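The notch gap is at about (165-195, 370), partly behind the left arm. The pawl tip shows at (372-400, 240-268), behind the arm. I compute the pawl's offset from the TCP with its raised height.

Run:
```python
from h import *
s=r.observe();p=r.read_camera("wrist");T=wristT(s,p);u=np.array([.063,.998,0]);v=np.array([.998,-.063,0]);t=np.array(s["position"])
print("cam",(T[:3,3]-t)@u,(T[:3,3]-t)@v,T[2,3])
for m in r.mark_of("pawl",p)[:2]:
  for z in(.048,.051,.054):
    w=atz(p,m["pixel"],z,T)-t;print(m["pixel"],z,round(w@u,4),round(w@v,4))
# joints of left arm centre near bar and hinge
for px,z in (((190,300),.109),((170,515),.055)):
    w=atz(p,px,z,T)-t;print(px,round(w@u,4),round(w@v,4))
```

```text
cam 0.06776283390669724 -0.0006832495744731543 0.23324902613055296
[246.4, 372.4] 0.048 -0.0037 0.0479
[246.4, 372.4] 0.051 -0.0026 0.0471
[246.4, 372.4] 0.054 -0.0014 0.0463
(190, 300) 0.0411 0.0049
(170, 515) 0.0396 0.1149
```

```bash
python3 -m creep '[[0.002,0,0,0,0,0],[0.004,0,0,0,0,0],[0.006,0,0,0,0,0],[0.006,0,0,0,0,0],[0.006,0,0,0,0,0],[0.004,0,0,0,0,0],[0.002,0,0,0,0,0],[0,0,0,0,0,0]]'
python3 -m creep '[[0,-0.0018,0.004,0,0,0],[0,-0.0016,0.004,0,0,0],[0,-0.0015,0.004,0,0,0],[0,-0.0013,0.004,0,0,0],[0,-0.0012,0.004,0,0,0],[0,-0.001,0.004,0,0,0],[0,0,0,0,0,0],[0,0,0,0,0,0]]'
python3 n.py
```

```text
time_s: 12.4
position: [0.5004, 0.0356, 0.1022]
tcp_rot: [0.0, 0.729, 0.684, 0.0]
wrist_force: [5.2, -0.1, -3.1]
grip_width: 0.127
gripper_force: 29.7
time_s: 13.2
position: [0.4914, 0.036, 0.0778]
tcp_rot: [-0.0, 0.729, 0.684, -0.0]
wrist_force: [5.0, 1.3, -2.3]
grip_width: 0.126
gripper_force: 30.2
13.2 tcp u 0.06686020359752307 f [ 5.   1.3 -2.3]
366 [(246, 140, 0.0008), (249, -106, -0.0009)]
378 [(233, -80, 0.0078), (234, -96, 0.0073), (256, 61, -0.0048), (269, 75, -0.0121)]
390 [(174, -116, 0.0381), (175, -135, 0.0376), (201, 174, 0.0246), (203, -108, 0.0236), (204, -104, 0.0231), (225, 88, 0.0121), (233, -144, 0.0078), (234, -189, 0.0073), (253, 61, -0.0031), (269, 69, -0.0121), (279, -62, -0.0178)]
```

```bash
python3 -m creep '[[0,-0.0004,0.002,0,0,0],[0,-0.0004,0.002,0,0,0],[0,-0.0004,0.002,0,0,0],[0,-0.0003,0.002,0,0,0],[0,-0.0003,0.002,0,0,0],[0,-0.0002,0.002,0,0,0],[0,0,0,0,0,0],[0,0,0,0,0,0]]'
```

```text
time_s: 14.05
position: [0.4889, 0.0361, 0.0656]
tcp_rot: [-0.0, 0.729, 0.684, -0.001]
wrist_force: [0.1, 1.8, -1.8]
grip_width: 0.125
gripper_force: 30.7
```

```bash
python3 -m creep '[[0,-0.0001,0.002,0,0,0],[0,-0.0001,0.002,0,0,0],[0,0,0.0015,0,0,0],[0,0,0,0,0,0],[0,0,0,0,0,0],[0,0,0,0,0,0],[0,0,0,0,0,0],[0,0,0,0,0,0]]'
python3 - <<'E'
from h import *
for _ in range(3):
  p=r.read_camera("wrist");print(np.round(r.observe()["wrist_force"],1))
E
```

```text
time_s: 14.85
position: [0.4882, 0.0361, 0.0602]
tcp_rot: [-0.001, 0.729, 0.684, -0.001]
wrist_force: [-5.7, 1.3, 0.1]
grip_width: 0.131
gripper_force: 30.9
[-4.8  1.9 -0.7]
[-6.   1.5  0.2]
[-4.9  1.2  0.2]
```

```bash
python3 -m creep '[[0,-0.0007,0,0,0,0],[0,-0.0004,0.001,0,0,0],[0,0,0.001,0,0,0],[0,0,0.001,0,0,0],[0,0,0.001,0,0,0],[0,0,0,0,0,0],[0,0,0,0,0,0],[0,0,0,0,0,0]]'
```

```text
time_s: 15.8
position: [0.4877, 0.0362, 0.0568]
tcp_rot: [-0.0, 0.729, 0.684, -0.0]
wrist_force: [-5.7, 1.7, 1.4]
grip_width: 0.129
gripper_force: 31.3
```

```bash
python3 -m creep '[[0,-0.0005,0.001,0,0,0],[0,-0.0005,0.001,0,0,0],[0,0,0.001,0,0,0],[0,0,0.001,0,0,0],[0,0,0.001,0,0,0],[0,0,0.001,0,0,0],[0,0,0,0,0,0],[0,0,0,0,0,0]]'
```

```text
time_s: 16.6
position: [0.4873, 0.0362, 0.0507]
tcp_rot: [0.0, 0.729, 0.684, 0.0]
wrist_force: [-4.1, 0.4, 0.6]
grip_width: 0.122
gripper_force: 31.3
```

```bash
python3 -m creep '[[0,0,0.001,0,0,0],[0,0,0.001,0,0,0],[0,0,0.0005,0,0,0],[0,0,0,0,0,0],[0,0,0,0,0,0],[0,0,0,0,0,0],[0,0,0,0,0,0],[0,0,0,0,0,0]]'
```

```text
time_s: 17.4
position: [0.4872, 0.0362, 0.0482]
tcp_rot: [-0.0, 0.729, 0.684, -0.0]
wrist_force: [-3.2, 0.2, 0.0]
grip_width: 0.124
gripper_force: 31.4
```

```bash
python3 -m creep '[[0,0,0,0,0,0],[0,0,0,0,0,0],[0,0,0,0,0,0],[0,0,0,0,0,0],[0,0,0,0,0,0],[0,0,-0.004,0,0,0],[0,0,-0.01,0,0,0],[0,0,-0.01,0,0,0]]' 50
python3 -m creep '[[0,0,-0.02,0,0,0],[0,0,-0.03,0,0,0],[0,0,-0.03,0,0,0],[-0.03,0,-0.03,0,0,0],[-0.03,0,-0.03,0,0,0],[-0.03,0,0,0,0,0],[-0.03,0,0,0,0,0],[0,0,0,0,0,0]]'
python3 w.py w6
python3 - <<'E'
from h import *
p=r.read_camera("scene");a=cv2.imread("pics/w6.png")[:300];b=cv2.resize(p["img"][170:300,190:400,::-1],(484,300))
cv2.imwrite("pics/c6.png",cv2.resize(np.hstack([a,b]),(800,230)))
E
```

```text
time_s: 18.2
position: [0.4873, 0.0363, 0.0731]
tcp_rot: [-0.0, 0.729, 0.684, -0.0]
wrist_force: [-0.0, 0.0, 0.5]
grip_width: 0.5
gripper_force: 0.0
time_s: 19.0
position: [0.4799, -0.0863, 0.2141]
tcp_rot: [0.002, 0.73, 0.683, 0.0]
wrist_force: [0.8, -0.4, -1.1]
grip_width: 0.5
gripper_force: 0.0
19.0 [ 0.4799 -0.0863  0.2141] 
 [[ 0.067  0.998  0.003]
 [ 0.998 -0.067 -0.002]
 [-0.002  0.003 -1.   ]] [ 0.79081751 -0.36147276 -1.07617612] 0.4997974003729761
lever_bar [ 38. 283.] 0.63 [0.4867 0.0335 0.055 ]
lever_hinge [ 43. 450.] 0.68 [0.6103 0.0223 0.055 ]
rail_line [ 88. 365.] 0.85 [ 0.5515 -0.005   0.036 ]
pawl [ 48. 367.] 0.5 [0.5546 0.0262 0.03  ]
```

View pics/c6.png

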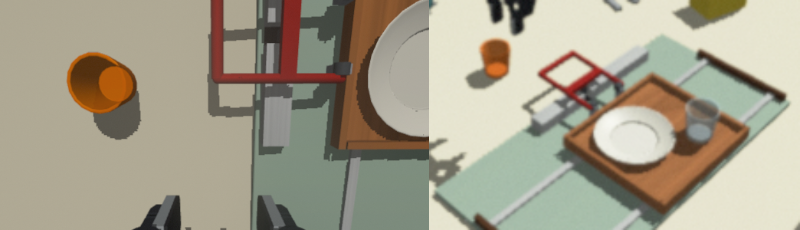

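The lever lies level with the pawl web at the notch (272,33 in the composite). Plate and cup stand upright on the tray, and the gripper is clear. Handing in.

```bash
python3 -c "
from bench import r;print(r.sign_off())"
```

```text
the job is handed in; nothing more can be done
None
```

I handed the job in at about 19 s: the tray is rolled left and parked with the pawl in the notch, the lever is fully down, and the plate and cup stand upright; the hand-in returned no verdict.

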